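Put the broad scraper away in the long-slotted holder

ROBOT

A 6-joint arm with a two-finger parallel gripper is mounted at the origin on the work surface. World frame = base frame: x ahead of the robot, y to its left, z up, the work surface at z = 0. Lengths are in mm, angles in rad, forces in N, time in s.
With the tool pointing down it reaches from about 275 to 750 mm from the base axis. Payload 10.2 kg.
Tool frame: the origin (TCP) lies at the very end of the fingers, on their centre line; the grasp point (between the pads) lies ctrl.grip_depth behind it (ctrl.grip_depth is the distance from the TCP to the grasp point, in mm); z points along the fingers, y is the direction in which the jaws open and shut (so a half turn about z gives the same grasp; the last joint's range is limited). The gripper opens to 85 mm and grips with 20 to 120 N. Pads are 22 mm wide; open, the fingers measure 114 mm over their backs; the gripper's body (76 mm by 85 mm) begins 54 mm behind the grasp point. The pads swing forward as they close: fully open they stand 13 mm farther back than shut.
Start: joints at [-1.526, 0.313, 1.498, -0, 1.331, -0.223], TCP at [138.907, -506.296, 231.294] pointing down, gripper open.
Joint ranges: [-2.94, 2.94], [-0.97, 2.17], [0.19, 2.56], [-1.23, 4.37], [0.02, 3.11], [-2.88, 2.88]. Speed limits (rad/s): [2.39, 2.39, 3.01, 3.14, 3.14, 3.14].

INTERFACE

Orientations are given as a unit quaternion [w, x, y, z].
In Python, from rig import telemetry, eyes, ctrl, nets gives the robot as it stands. The module is installed in compiled form; this text tells all that it offers.
- The arm moves only by the tool drive_tool, never from a script. Its argument "series" is text: rows parted by semicolons, each of 7 numbers parted by spaces: the shift along the tool's x, y, z normalised to -1 to 1, where 1 is 0.12 m, then the turn, a rotation vector about the tool's x, y, z normalised to -1 to 1, where 1 is 0.5 rad, then the opening, from 0 (shut) to 1 (fully open). In form: tx ty tz wx wy wz hand; .... A call has 1 to 20 rows; each row is the pose to reach, as a shift and turn from the pose measured when the call began, along the tool's axes at that moment; what a row does not reach only later rows make up. A row lasts 1/10 s, in which the tool goes at most 50 mm and 8.59 degrees, less where a joint would pass 70% of its speed; a pose out of reach is approached as far as the arm can. A call with a number of a shift or a turn outside -1 to 1 is refused whole. A call with a gripper value outside its range is refused whole. The fingers move at their own pace and stop on an object; "newtons" is the grip in N (left out, the last holds). Time passes only in rows, so rows that repeat a pose let the fingers close. It gives the time, the measured TCP pose, the force and the opening at its end, in the units of the state.
- telemetry.sense(): the state, without advancing time (a new reading comes with each control period).
- eyes.capture(name): name is "side" or "top"; returns a dict with "frame" (480x640x3 uint8, red, green, blue), "fx", "fy", "cx", "cy" (pixels), "view" (4x4, takes a point from world to camera coordinates). Camera axes: x right, y up, looking along -z (the intrinsics and any distortion apply to the point x, -y, -z); pixel columns grow to the right and rows downward; lengths in mm; the calibration is good to about 2 mm. A picture is of the moment at which its call begins. There is no depth.
- ctrl.finish_job(): hands the job in, once; it reports no verdict.
Trained networks look in a picture, given as the dict that the camera call returned (one of the last four; its "shot" number tells which), for a name from the list of things; names that differ only in an ending like _2 or _b are one class to them, and where a whole thing is asked for, a point or a joint stands for the part that bears it (a point fixed in the world has none). Each returns a list of dicts, best first, with "confidence" (0 to 1); they miss things now and then, are a little off and sometimes report something else, mostly with a low value. They report only what shows in the picture. A call takes as long as a camera call. They do not tell look-alikes from the thing itself.
- nets.spot_in(name, picture): "rect" ([left, top, right, bottom] in pixels, round what is visible of it).
The state is a dict: "time_s": time; "joints": joint angles; "dq": joint speeds; "tau": joint torques, N m; "eef_pos": TCP position; "ee_rot": TCP orientation; "force": force on the tool from outside, world axes, zero at the start; "wrist_torque": the same for the moment, N m; "grip_width": opening from 0.0 (shut) to 1.0 (fully open).
Only numpy, scipy, OpenCV 4.12 (cv2) and the standard library are available. Lean on these libraries where they do the work, as an engineer would, in place of code of your own. Each camera call takes 0.05 s, during which the arm holds its last target. There are 200 camera calls.

TASK

Take the scraper with the widest blade out of the white tray and slide it, blade down, into the wooden holder with the long slot. Keep hold of it until the blade is right down in the slot, then let go so that it stands there by itself. Leave the other two scrapers standing in the tray.

Things in the scene. Friction and masses are not known exactly. Their poses are not given: they have to be found in the camera images.
- scraper_broad: Scraper to put away: steel blade 70 wide (x), 3 thick (y), 55 high, then a 34 wide tang and, 70 to 140 above the blade's edge, an upright wooden handle 30 (x) x 22 (y); 130 g. Stands blade down in a groove of the white tray; may lean 5 degrees. Sizes in mm. Origin: middle of the blade's lower edge; x along that edge, y through the thickness, z up the handle.
- holder_long: Wooden block fixed to the bench, 130 (x) x 60 (y) x 75 mm high, right of the robot, with one upright slot along x in its middle: 100 long, 16 wide, mouth flared to 32 over the top 15; floor 15 above the bench. Origin: centre of the underside; z up. Beside it, sides varying, a like block whose slot is only 50 long. Each is turned up to 23 degrees.
- scraper_medium: Like the broad scraper (same handle, heights and axes) but blade 42 mm wide, 100 g; stays in the tray. The tray is white foam, 250 x 110 x 37 mm high, fixed, left of the robot; 3 parallel grooves 80 mm apart, 90 long, 5 wide, floor 12 mm above the bench: a blade is free once lifted 30 mm, and passes over the other handles with its edge 160 mm above the bench. The order of the scrapers varies.
- scraper_narrow: Like the broad scraper (same handle, heights and axes) but blade 22 mm wide (narrower than its handle), 80 g; stays in the tray.
There are look-alikes about, which are no part of the job. Leave any black or red look-alike of the scraper_broad alone.

How it is judged:
By the outcome, as a careful person would: the job done as asked, in the order asked, and still so for the second after the job is handed in, with the robot touching nothing.
It also fails if it takes over 43 s, if anything falls off the work surface, if the arm or the gripper's body presses on something with over 40 N, if the wrist force passes 120 N, or if a joint passes its speed limit or range.

## Working session

There is one attempt and no reset: what is moved stays moved. The work goes in short steps, Python scripts to look and compute and a tool call to move; the robot and the scene stay as the last step left them, time stands still between calls to the robot, and variables do not carry over. Pictures are saved under pics/ and viewed, about 8 in all and at most 12, crops included, and the job is handed in when it is done.

Besides the shell and the picture viewer there is one more tool, called as name(argument=value, ...) on one line, values as JSON. drive_tool: Moves the arm, as the interface text tells. Scaled input: -1 to 1 covers 0.12 m each way for a shift and 0.5 rad each way for a turn. Its arguments: {"type":"object","properties":{"series":{"type":"string"},"newtons":{"type":"number"}},"required":["series"]}

```bash
mkdir -p pics; python3 - <<'E'
from rig import telemetry, eyes, ctrl, nets
import cv2, numpy as np, pickle
np.set_printoptions(precision=3,suppress=True)
s=telemetry.sense();print(s['time_s'],s['eef_pos'],s['ee_rot'],s['grip_width'],ctrl.grip_depth)
for c in("side","top"):
    p=eyes.capture(c)
    print(c,p['fx'],p['fy'],p['cx'],p['cy'],{k:v for k,v in p.items() if k not in('frame','view')}.keys());print(p['view'])
    pickle.dump(p,open(c+'.pkl','wb'))
    cv2.imwrite(f'pics/{c}1.png',p['frame'][:,:,::-1])
    for n in("scraper_broad","holder_long","scraper_medium","scraper_narrow"):
        for d in nets.spot_in(n,p): print(c,n,np.round(d['rect']),round(d['confidence'],2))
E
```

```text
0.0 [ 138.892 -506.037  230.738] [-0.001  0.991  0.133  0.   ] 1.0012056095649127 18.700000000000003
side 449.4613941386545 449.4613941386545 316.7588232367381 233.4673349640233 dict_keys(['fx', 'fy', 'cx', 'cy', 'shot'])
[[  -0.771   -0.637   -0.016  415.23 ]
 [   0.465   -0.58     0.669 -198.315]
 [  -0.435    0.508    0.743 -744.259]
 [   0.       0.       0.       1.   ]]
side scraper_broad [163. 359. 200. 435.] 0.82
side scraper_broad [114. 304. 156. 372.] 0.77
side scraper_broad [231. 323. 281. 379.] 0.66
side scraper_broad [182. 252. 227. 306.] 0.59
side scraper_broad [316. 252. 361. 311.] 0.57
side holder_long [370. 119. 435. 178.] 0.83
side scraper_medium [213. 218. 243. 274.] 0.76
side scraper_narrow [233. 186. 256. 238.] 0.84
top 454.74534970701285 454.74534970701285 332.8587842741311 245.19081154596665 dict_keys(['fx', 'fy', 'cx', 'cy', 'shot'])
[[   0.009   -0.999   -0.034  110.598]
 [   0.991    0.005    0.131 -490.732]
 [  -0.131   -0.035    0.991 -808.06 ]
 [   0.       0.       0.       1.   ]]
top scraper_broad [177. 292. 215. 326.] 0.84
top scraper_broad [128. 202. 176. 240.] 0.8
top scraper_broad [199. 208. 233. 250.] 0.76
top scraper_broad [287. 302. 314. 341.] 0.67
top scraper_broad [115. 273. 168. 308.] 0.63
top holder_long [508. 215. 563. 288.] 0.97
top holder_long [296. 180. 312. 209.] 0.38
top scraper_medium [245. 201. 269. 236.] 0.83
top scraper_narrow [293. 182. 311. 208.] 0.6
```

View pics/top1.png

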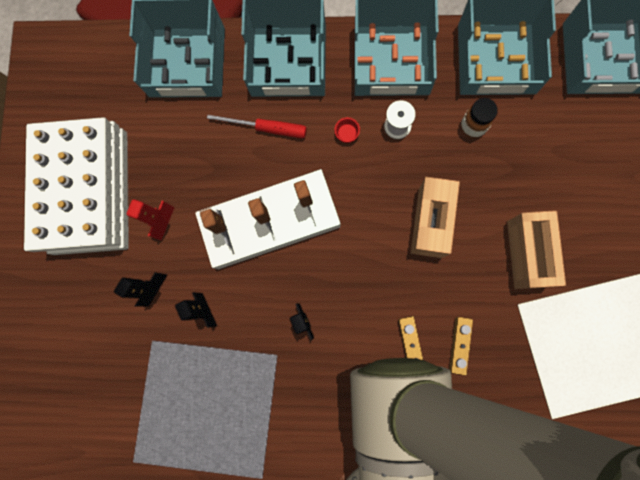

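View pics/side1.png

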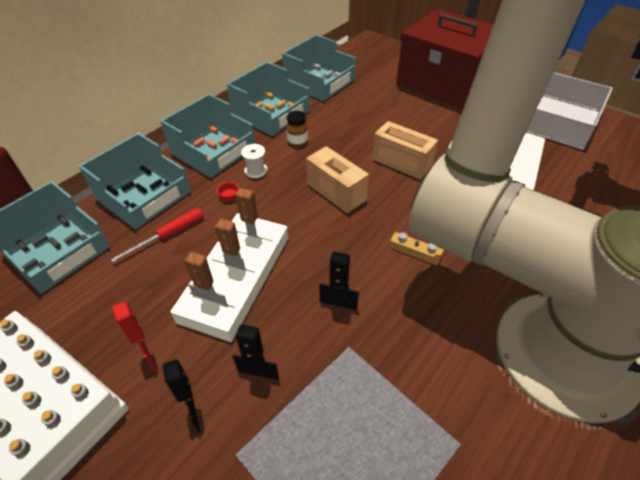

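The top view shows the three wooden scrapers in the tray at about (211,221), (260,210) and (304,193). The net's broad is the leftmost. The long-slot holder is at about (540,250) and the short-slot one at (437,217). I'll look closer to confirm.

```bash
python3 - <<'E'
import pickle,cv2,numpy as np
t=pickle.load(open('top.pkl','rb'))['frame'][:,:,::-1];s=pickle.load(open('side.pkl','rb'))['frame'][:,:,::-1]
def crop(im,x,y,w,h,k):
    c=cv2.resize(im[y:y+h,x:x+w],None,fx=k,fy=k,interpolation=cv2.INTER_CUBIC)
    for i in range((x+19)//20*20,x+w,20): cv2.line(c,((i-x)*k,0),((i-x)*k,6),(0,255,0),1);cv2.putText(c,str(i),((i-x)*k-10,16),0,.35,(0,255,0),1)
    for j in range((y+19)//20*20,y+h,20): cv2.line(c,(0,(j-y)*k),(6,(j-y)*k),(0,255,0),1);cv2.putText(c,str(j),(8,(j-y)*k+4),0,.35,(0,255,0),1)
    return c
a=crop(t,190,165,160,110,5); cv2.imwrite('pics/c1.png',a)
b=crop(s,165,180,130,160,3); c=crop(s,365,110,80,80,4); d=crop(t,500,205,75,95,4)
M=np.zeros((490,800,3),np.uint8); M[:480,:390]=b; M[:320,400:720]=c; cv2.imwrite('pics/c2.png',M)
e=crop(t,500,205,75,95,6);cv2.imwrite('pics/c3.png',e)
E
```

```text
(no output)
```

View pics/c1.png

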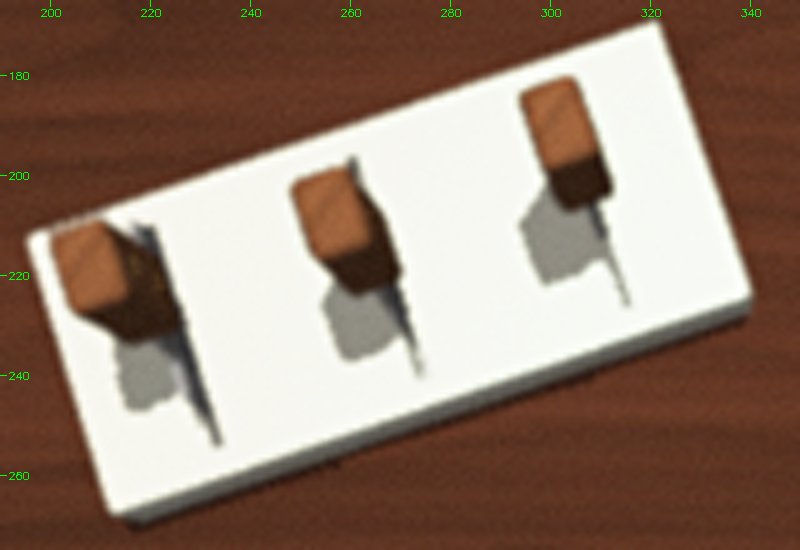

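View pics/c2.png

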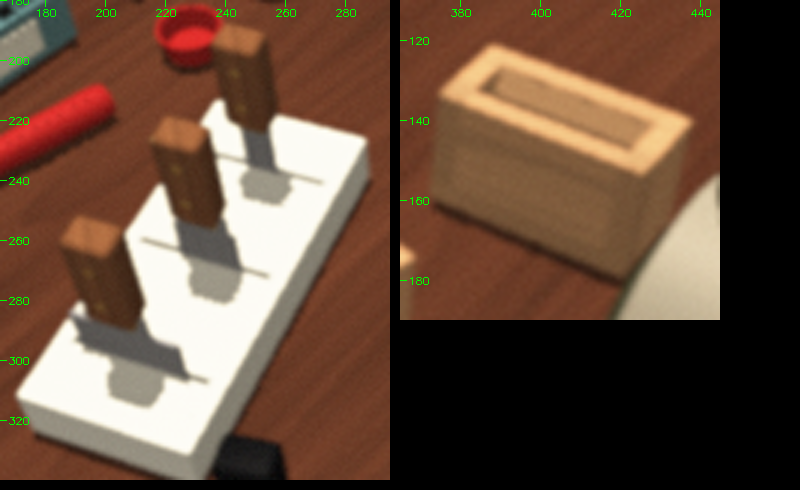

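View pics/c3.png

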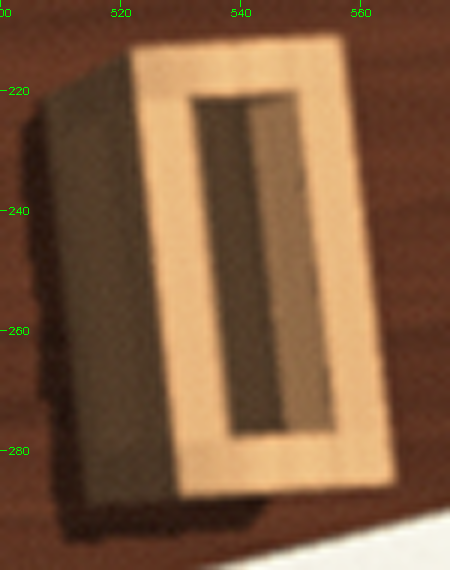

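The leftmost scraper clearly has the widest blade, with its handle top at about (208,218) in top and (196,258) in side. The holder with the long slot has its top face between (522,213) and (566,286) in top. Next I'll compute the poses.

```bash
cat > h.py <<'E'
import pickle,numpy as np
from scipy.optimize import least_squares
from scipy.spatial.transform import Rotation as R
np.set_printoptions(precision=2,suppress=True)
def proj(p,X):
    c=np.atleast_2d(X)@p['view'][:3,:3].T+p['view'][:3,3]
    return np.c_[p['fx']*c[:,0]/-c[:,2]+p['cx'],-p['fy']*c[:,1]/-c[:,2]+p['cy']]
def onplane(p,uv,z):
    uv=np.atleast_2d(uv); d=np.c_[(uv[:,0]-p['cx'])/p['fx'],-(uv[:,1]-p['cy'])/p['fy'],-np.ones(len(uv))]
    r=p['view'][:3,:3]; o=-r.T@p['view'][:3,3]; d=d@r
    return o+d*((z-o[2])/d[:,2])[:,None]
def tri(ps,uvs): return least_squares(lambda X:np.concatenate([(proj(p,X)-u).ravel() for p,u in zip(ps,uvs)]),[400,0,100.])
E
python3 - <<'E'
from h import *
t=pickle.load(open('top.pkl','rb'));s=pickle.load(open('side.pkl','rb'))
T=onplane(t,[(195.2,211.2),(322,169),(340,224.5),(212,268)],37);print('tray',T,T.mean(0),np.linalg.norm(np.diff(T,axis=0),axis=1))
e=T[1]-T[0];print('long edge deg',np.degrees(np.arctan2(e[1],e[0])));e=T[3]-T[2];print(np.degrees(np.arctan2(e[1],e[0])))
print('grooves',onplane(t,[(217,210),(233.5,254),(261,196),(274.5,240.5),(316,226)],37))
print('groove side',onplane(s,[(190,293.5),(234.5,307)],37))
H=onplane(t,[(521.7,212.8),(557.2,210.8),(566.2,285.7),(530,287.7)],75);print('holder',H,H.mean(0))
for a,b in((3,0),(2,1)): e=H[b]-H[a];print('hold deg',np.degrees(np.arctan2(e[1],e[0])),np.linalg.norm(e))
HS=onplane(s,[(375,133),(388,121.5),(438,140.5),(425,153.5)],75);print('holder side',HS,HS.mean(0))
tc=np.array([(200,212),(210,209),(215.5,221.5),(205.5,227)]).mean(0);sc=np.array([(185.7,259.3),(191.7,252),(206.7,254),(201.7,265.3)]).mean(0)
r=tri((t,s),(tc,sc));print('handletop',r.x,r.fun)
E
```

```text
tray [[552.98 374.13  37.  ]
 [634.73 135.81  37.  ]
 [528.4  101.03  37.  ]
 [445.94 337.38  37.  ]] [540.51 237.09  37.  ] [251.95 111.88 250.33]
long edge deg -71.06761338881685
109.23108859237338
grooves [[555.37 332.75  37.  ]
 [472.23 298.26  37.  ]
 [582.41 250.23  37.  ]
 [497.86 222.46  37.  ]
 [525.43 145.63  37.  ]]
groove side [[555.95 328.72  37.  ]
 [474.35 298.6   37.  ]]
holder [[ 543.4  -218.18   75.  ]
 [ 547.1  -279.59   75.  ]
 [ 416.51 -287.63   75.  ]
 [ 412.62 -226.39   75.  ]] [ 479.91 -252.95   75.  ]
hold deg 3.5920555921363384 131.04494439265454
hold deg 3.5191929484164626 130.83630531470274
holder side [[ 543.61 -218.92   75.  ]
 [ 545.6  -275.81   75.  ]
 [ 416.2  -283.1    75.  ]
 [ 415.06 -224.15   75.  ]] [ 480.12 -250.49   75.  ]
handletop [519.09 313.33 151.18] [-0.03 -0.04  0.05  0.01]
```

drive_tool(series="0.4 -0.48 0 0 0 -0.06 0.65; 0.81 -0.95 0 0 0 -0.13 0.65; 0.81 -0.95 0 0 0 -0.13 0.65; 0.81 -0.95 0 0 0 -0.13 0.65")

```text
time_s: 0.9
eef_pos: [204.1, -366.7, 231.6]
ee_rot: [-0.0, 0.986, 0.167, 0.0]
force: [0.5, -0.4, 0.4]
grip_width: 0.652
```

```bash
cat >> h.py <<'E'
def delta(target,yawdeg,quiet=False):
    from rig import telemetry
    s=telemetry.sense();q=s['ee_rot'];r=R.from_quat([q[1],q[2],q[3],q[0]]);x=np.radians(yawdeg)
    D=np.array([[np.cos(x),np.sin(x),0],[np.sin(x),-np.cos(x),0],[0,0,-1]]).T
    print('t',round(s['time_s'],2),'pos',np.array(s['eef_pos']),'yaw',np.degrees(np.arctan2(*r.as_matrix()[1::-1,0])),'F',np.array(s['force']),'grip',round(s['grip_width'],3),'j',np.array(s['joints']))
    print('shift/120',r.inv().apply(np.array(target)-s['eef_pos'])/120,'turn/.5',(r.inv()*R.from_matrix(D)).as_rotvec()/.5)
E
python3 -c "
from h import *
delta([518.5,313,235],19)"
```

```text
t 0.9 pos [ 204.12 -366.72  231.57] yaw 19.27760119099484 F [ 0.52 -0.42  0.45] grip 0.652 j [-1.34  0.08  1.79  0.    1.28 -0.11]
shift/120 [ 4.34 -4.48 -0.02] turn/.5 [-0.   -0.    0.01]
```

drive_tool(series="0.4 -0.45 0 0 0 0 0.65; 0.87 -0.9 0 0 0 0 0.65; 0.87 -0.9 0 0 0 0 0.65; 0.87 -0.9 0 0 0 0 0.65")

```text
time_s: 1.3
eef_pos: [268.3, -227.1, 232.0]
ee_rot: [-0.0, 0.985, 0.17, 0.001]
force: [0.2, 0.2, 1.3]
grip_width: 0.651
```

drive_tool(series="0.4 -0.45 0 0 0 0 0.65; 0.87 -0.9 0 0 0 0 0.65; 0.87 -0.9 0 0 0 0 0.65; 0.87 -0.9 0 0 0 0 0.65")

```text
time_s: 1.7
eef_pos: [332.0, -86.7, 232.4]
ee_rot: [-0.0, 0.985, 0.173, 0.001]
force: [-0.3, -0.6, 0.1]
grip_width: 0.649
```

drive_tool(series="0.4 -0.45 0 0 0 0 0.65; 0.87 -0.9 0 0 0 0 0.65; 0.87 -0.9 0 0 0 0 0.65; 0.87 -0.9 0 0 0 0 0.65")

```text
time_s: 2.1
eef_pos: [394.7, 53.4, 232.6]
ee_rot: [-0.001, 0.984, 0.176, 0.001]
force: [-0.9, -1.0, -1.5]
grip_width: 0.647
```

drive_tool(series="0.4 -0.45 0 0 0 0 0.65; 0.87 -0.9 0 0 0 0 0.65; 0.87 -0.9 0 0 0 0 0.65; 0.87 -0.9 0 0 0 0 0.65")

```text
time_s: 2.5
eef_pos: [457.0, 192.9, 232.2]
ee_rot: [-0.001, 0.984, 0.177, 0.001]
force: [-0.3, -0.7, 0.4]
grip_width: 0.65
```

```bash
python3 -c "
from h import *
delta([518.5,313,215],19)"
```

```text
t 2.5 pos [456.99 192.92 232.25] yaw 20.41705292405242 F [-0.27 -0.69  0.39] grip 0.65 j [0.16 0.25 1.58 0.   1.31 1.38]
shift/120 [ 0.83 -0.76  0.15] turn/.5 [-0.   -0.01  0.05]
```

drive_tool(series="0.4 -0.38 0 0 0 0.05 0.65; 0.83 -0.76 0 0 0 0.05 0.65; 0.83 -0.76 0.1 0 0 0.05 0.65; 0.83 -0.76 0.15 0 0 0.05 0.65; 0.83 -0.76 0.15 0 0 0.05 0.65; 0.83 -0.76 0.15 0 0 0.05 0.65")

```text
time_s: 3.1
eef_pos: [519.1, 311.3, 215.1]
ee_rot: [-0.001, 0.986, 0.164, 0.001]
force: [-0.4, -0.0, 0.5]
grip_width: 0.647
```

```bash
python3 - <<'E'
from h import *
from rig import eyes,telemetry
import cv2
p=eyes.capture('side');q=eyes.capture('top')
delta([518.5,313,103],19)
a=cv2.resize(p['frame'][150:350,120:320,::-1],None,fx=2,fy=2,interpolation=2)
b=cv2.resize(q['frame'][120:320,120:320,::-1],None,fx=2,fy=2,interpolation=2)
cv2.imwrite('pics/d.png',np.hstack([a,b]))
E
```

```text
t 3.2 pos [518.99 311.77 215.69] yaw 18.890973105813806 F [-0.44  0.64 -0.75] grip 0.649 j [0.35 0.5  1.27 0.   1.37 1.59]
shift/120 [-0.   -0.01  0.94] turn/.5 [-0.   -0.01 -0.  ]
```

View pics/d.png

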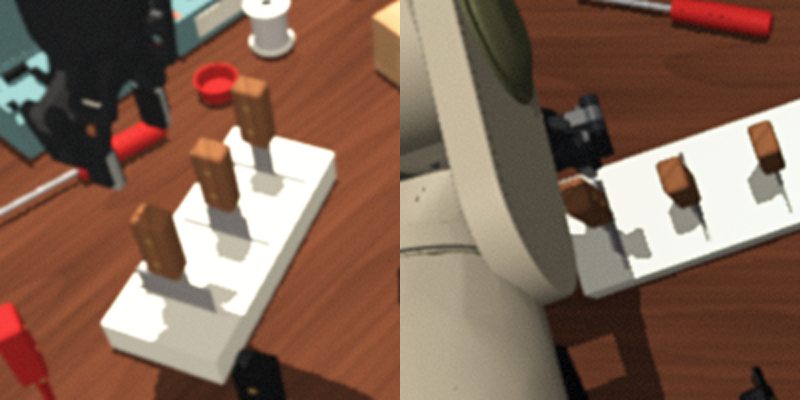

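```bash
python3 - <<'E'
from h import *
t=pickle.load(open('top.pkl','rb'));s=pickle.load(open('side.pkl','rb'))
X=np.array([519,311.8,215.7]);y=np.array([.3256,-.9455,0])
for k in(-27,0,27): print(proj(t,X+k*y),proj(s,X+k*y))
for z in(151,103):print(proj(t,[518.5,313,z]),proj(s,[518.5,313,z]))
E
```

```text
[[178.02 214.82]] [[177.66 242.33]]
[[195.36 209.03]] [[187.78 229.06]]
[[212.69 203.24]] [[197.4  216.45]]
[[207.94 217.71]] [[196.94 257.79]]
[[216.46 223.03]] [[203.24 276.25]]
```

The fingertips are where the calibration predicts: side-view crop (115,185) and (158,125), straddling the handle axis. I'll descend now.

drive_tool(series="0 0 0.3 0 0 0 0.65; 0 0 0.5 0 0 0 0.65; 0 0 0.7 0 0 0 0.65; 0 0 0.93 0 0 0 0.65; 0 0 0.93 0 0 0 0.65; 0 0 0.93 0 0 0 0.65")

```text
time_s: 3.8
eef_pos: [519.9, 311.6, 105.4]
ee_rot: [-0.001, 0.986, 0.164, 0.003]
force: [0.2, -0.7, 0.8]
grip_width: 0.649
```

drive_tool(series="0 0 0 0 0 0 0.15; 0 0 0 0 0 0 0.15; 0 0 0 0 0 0 0.1; 0 0 0 0 0 0 0.1; 0 0 0 0 0 0 0.05; 0 0 0 0 0 0 0; 0 0 0 0 0 0 0; 0 0 0 0 0 0 0", newtons=50)

```text
time_s: 4.6
eef_pos: [520.3, 312.8, 107.3]
ee_rot: [-0.002, 0.986, 0.164, 0.004]
force: [-2.3, 4.2, 6.2]
grip_width: 0.253
```

```bash
python3 -c "
from h import *
delta([518.5,313,215],19)"
```

```text
t 4.6 pos [520.27 312.75 107.26] yaw 18.871342794307438 F [-2.29  4.23  6.24] grip 0.253 j [0.35 0.6  1.4  0.   1.13 1.59]
shift/120 [-0.01 -0.01 -0.9 ] turn/.5 [-0.01 -0.02 -0.  ]
```

drive_tool(series="0 0 -0.1 0 0 0 0; 0 0 -0.25 0 0 0 0; 0 0 -0.45 0 0 0 0; 0 0 -0.7 0 0 0 0; 0 0 -1 0 0 0 0; 0 0 -1 0 0 0 0")

```text
time_s: 5.2
eef_pos: [521.0, 312.6, 233.6]
ee_rot: [-0.003, 0.986, 0.164, 0.009]
force: [1.0, 0.8, -1.6]
grip_width: 0.25
```

drive_tool(series="0 0 -0.3 0 0 0 0; 0 0 -0.55 0 0 0 0; 0 0 -0.55 0 0 0 0; 0 0 -0.55 0 0 0 0")

```text
time_s: 5.6
eef_pos: [519.7, 311.8, 299.6]
ee_rot: [-0.003, 0.986, 0.164, 0.009]
force: [0.4, -0.2, -2.5]
grip_width: 0.249
```

```bash
python3 - <<'E'
from h import *
from rig import eyes,telemetry
import cv2
p=eyes.capture('side');pickle.dump(p,open('s2.pkl','wb'))
delta([480,-252,285],3.5)
cv2.imwrite('pics/e.png',cv2.resize(p['frame'][130:350,90:330,::-1],None,fx=3,fy=3,interpolation=2)[:600])
s=telemetry.sense();print(s['wrist_torque'],s['ee_rot'])
E
```

```text
t 5.65 pos [519.51 311.74 298.56] yaw 18.86497994092221 F [ 0.09 -0.04 -1.33] grip 0.248 j [0.35 0.46 1.12 0.   1.55 1.59]
shift/120 [-1.83  4.34  0.07] turn/.5 [-0.01 -0.03  0.54]
[0.   0.04 0.01] [-0.    0.99  0.16  0.01]
```

View pics/e.png

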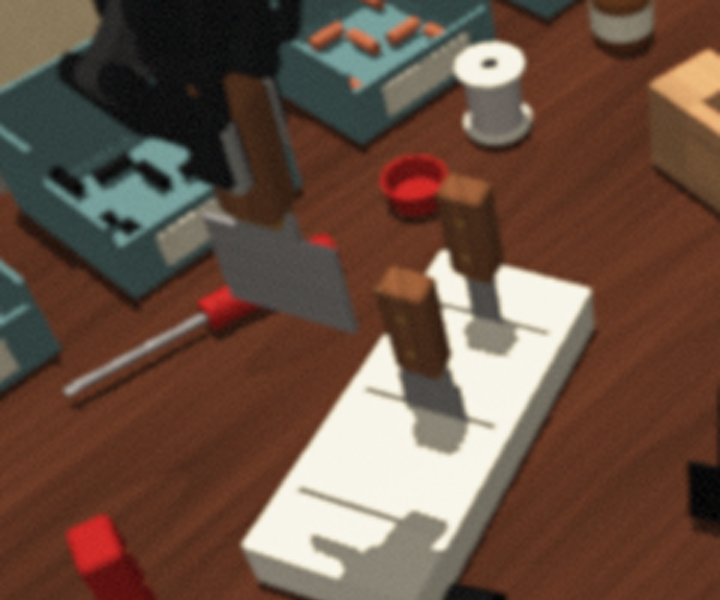

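The broad scraper is held, with its blade edge at about (167,224) to (208,240) in the side image. The other two are still standing. Now the in-hand pose.

```bash
python3 - <<'E'
from h import *
p=pickle.load(open('s2.pkl','rb'))
q=[-.0,.99,.16,.01]
from rig import telemetry
s=telemetry.sense();q=s['ee_rot'];r=R.from_quat([q[1],q[2],q[3],q[0]])
pos=np.array(s['eef_pos'])
for d in(90,95,100):
  print(d,proj(p,pos+r.apply([[-35,0,d],[35,0,d],[0,0,d]])))
pts=np.array([(166.7,224.3),(208.3,240.)])
# fit depth d, x offset, tilt about x (y shift at edge), in-plane tilt
f=lambda v:(proj(p,pos+r.apply([[v[0]+35*k,v[1]*0,v[2]+v[3]*35*k] for k in(1,-1)]))-pts).ravel()
for o in(f,lambda v:(proj(p,pos+r.apply([[v[0]+35*k,v[1],95+v[2]+v[3]*35*k] for k in(1,-1)]))-pts).ravel()):
  a=least_squares(o,[0,0,0,0]);print(a.x,a.fun)
  a=least_squares(lambda v:(o(v).reshape(2,2)[::-1]*0+ (o(v).reshape(2,2))).ravel(),[0,0,95,0]);
E
```

```text
90 [[208.79 238.38]
 [167.22 225.79]
 [187.74 232.01]]
95 [[209.4  240.64]
 [168.05 228.07]
 [188.47 234.28]]
100 [[210.01 242.88]
 [168.87 230.33]
 [189.19 236.53]]
[    0.89 -1079.59    90.57    -0.09] [-0.43  0.16  0.4  -0.11]
[ 9.19  8.68  7.83 -0.11] [0. 0. 0. 0.]
```

drive_tool(series="-0.1 0.25 0 0 0 0 0; -0.25 0.6 0 0 0 0 0; -0.4 0.95 0 0 0 0 0; -0.4 0.95 0 0 0 0 0")

```text
time_s: 6.05
eef_pos: [510.5, 184.2, 296.3]
ee_rot: [-0.002, 0.987, 0.162, 0.007]
force: [-0.1, 0.8, -1.4]
grip_width: 0.255
```

drive_tool(series="-0.17 0.4 0 0 0 0 0; -0.34 0.8 0 0 0 0 0; -0.4 0.95 0 0 0 0 0; -0.4 0.95 0 0 0 0 0")

```text
time_s: 6.45
eef_pos: [501.0, 58.4, 294.3]
ee_rot: [-0.002, 0.987, 0.16, 0.005]
force: [0.1, 0.8, -0.9]
grip_width: 0.25
```

drive_tool(series="-0.17 0.4 0 0 0 0 0; -0.34 0.8 0 0 0 0 0; -0.4 0.95 0 0 0 0 0; -0.4 0.95 0 0 0 0 0")

```text
time_s: 6.85
eef_pos: [491.2, -66.7, 292.4]
ee_rot: [-0.002, 0.987, 0.158, 0.004]
force: [0.0, 0.3, -1.3]
grip_width: 0.246
```

drive_tool(series="-0.17 0.4 0 0 0 0.1 0; -0.34 0.8 0 0 0 0.3 0; -0.4 0.95 0 0 0 0.5 0; -0.4 0.95 0 0 0 0.5 0; -0.4 0.95 0 0 0 0.5 0")

```text
time_s: 7.35
eef_pos: [481.5, -188.8, 291.0]
ee_rot: [-0.003, 0.999, 0.035, 0.004]
force: [-0.8, 0.3, -1.0]
grip_width: 0.251
```

```bash
python3 -c "
from h import *
delta([480,-252,200],3.5)"
```

```text
t 7.35 pos [ 481.54 -188.81  290.95] yaw 3.9786961247610124 F [-0.83  0.28 -0.98] grip 0.251 j [-0.61  0.26  1.42  0.01  1.47  0.89]
shift/120 [-0.06  0.53  0.75] turn/.5 [-0.01 -0.02  0.02]
```

drive_tool(series="-0.03 0.25 0.1 0 0 0 0; -0.06 0.53 0.2 -0.01 -0.02 0.02 0; -0.06 0.53 0.4 -0.01 -0.02 0.02 0; -0.06 0.53 0.66 -0.01 -0.02 0.02 0; -0.06 0.53 0.66 -0.01 -0.02 0.02 0; -0.06 0.53 0.66 -0.01 -0.02 0.02 0")

```text
time_s: 7.95
eef_pos: [480.0, -251.0, 212.1]
ee_rot: [-0.001, 1.0, 0.031, -0.001]
force: [-0.2, -0.9, -1.1]
grip_width: 0.254
```

```bash
python3 - <<'E'
from h import *
from rig import eyes,telemetry
import cv2
p=eyes.capture('side');q=eyes.capture('top');pickle.dump((p,q),open('s3.pkl','wb'))
delta([480,-252,108],3.5)
def c(im,x,y,w,h,k): return cv2.resize(im[y:y+h,x:x+w,::-1],None,fx=k,fy=k,interpolation=2)
cv2.imwrite('pics/f.png',np.hstack([c(p['frame'],350,50,100,140,4),c(q['frame'],480,190,100,140,4)]))
s=telemetry.sense();r=R.from_quat(np.roll(s['ee_rot'],-1));E=np.array(s['eef_pos'])+r.apply([[-35,0,95],[35,0,95]])
print(E,proj(p,E),proj(q,E))
E
```

```text
t 8.05 pos [ 480.2  -251.78  213.14] yaw 3.4987509969281336 F [-0.35 -0.18 -1.8 ] grip 0.25 j [-0.7   0.36  1.47 -0.    1.3   0.81]
shift/120 [-0.    0.    0.88] turn/.5 [ 0.  0. -0.]
[[ 445.23 -253.93  118.15]
 [ 515.1  -249.66  118.13]] [[423.13 125.57]
 [394.9  115.21]] [[556.69 266.71]
 [551.7  224.42]]
```

View pics/f.png

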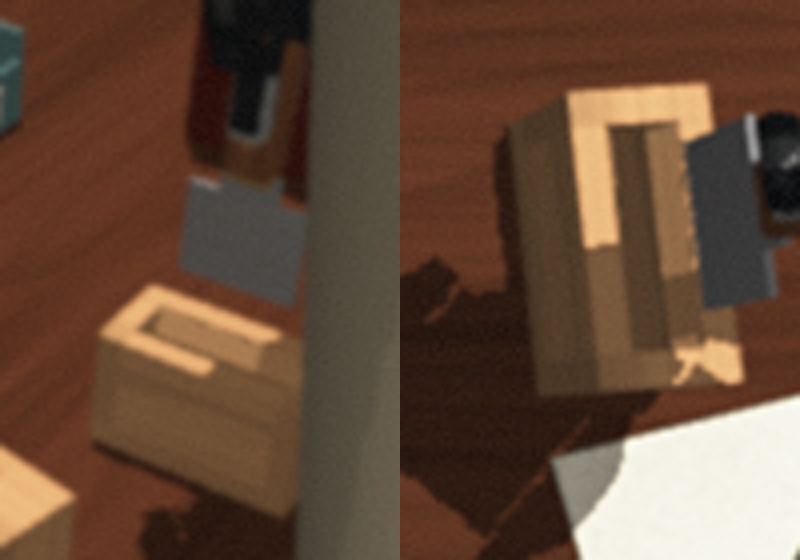

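The blade edge measures about (395,117)–(424,126) in side and (551,227)–(556,267) in top. Both are within 1–2 px of prediction, so it is centred over the slot and square to it. I'll lower it in.

drive_tool(series="0 0 0.15 0 0 0 0; 0 0 0.3 0 0 0 0; 0 0 0.4 0 0 0 0; 0 0 0.5 0 0 0 0; 0 0 0.6 0 0 0 0; 0 0 0.6 0 0 0 0")

```text
time_s: 8.65
eef_pos: [479.8, -251.4, 139.8]
ee_rot: [-0.001, 1.0, 0.031, -0.001]
force: [0.3, 0.0, -0.6]
grip_width: 0.252
```

drive_tool(series="0 0 0.05 0 0 0 0; 0 0 0.1 0 0 0 0; 0 0 0.15 0 0 0 0; 0 0 0.19 0 0 0 0; 0 0 0.19 0 0 0 0")

```text
time_s: 9.15
eef_pos: [479.5, -251.2, 116.4]
ee_rot: [-0.001, 1.0, 0.031, -0.001]
force: [0.9, 0.4, -1.9]
grip_width: 0.249
```

```bash
python3 -c "
from h import *
delta([480,-252,110],3.5)"
```

```text
t 9.15 pos [ 479.47 -251.22  116.37] yaw 3.499795012628203 F [ 0.9   0.37 -1.91] grip 0.249 j [-0.7   0.47  1.59 -0.    1.08  0.81]
shift/120 [0.   0.01 0.05] turn/.5 [-0.    0.01 -0.  ]
```

drive_tool(series="0 0 0.02 0 0 0 0; 0 0 0.03 0 0 0 0; 0 0 0.04 0 0 0 0; 0 0 0.04 0 0 0 0")

```text
time_s: 9.55
eef_pos: [479.4, -251.2, 111.5]
ee_rot: [-0.001, 1.0, 0.031, -0.002]
force: [0.7, -0.1, 0.1]
grip_width: 0.254
```

drive_tool(series="0 0 0.01 0 0 0 0; 0 0 0.02 0 0 0 0; 0 0 0.02 0 0 0 0")

```text
time_s: 9.85
eef_pos: [479.7, -251.4, 110.7]
ee_rot: [-0.001, 1.0, 0.031, -0.001]
force: [-4.2, 2.5, 12.4]
grip_width: 0.251
```

Contact at TCP z 110.7 puts the edge at about 15 mm, which is the slot floor. Releasing slowly.

drive_tool(series="0 0 0 0 0 0 0.3; 0 0 0 0 0 0 0.35; 0 0 0 0 0 0 0.4; 0 0 0 0 0 0 0.5; 0 0 0 0 0 0 0.65; 0 0 0 0 0 0 0.8; 0 0 0 0 0 0 1; 0 0 0 0 0 0 1; 0 0 0 0 0 0 1; 0 0 0 0 0 0 1")

```text
time_s: 10.85
eef_pos: [479.7, -251.4, 110.6]
ee_rot: [-0.001, 1.0, 0.031, -0.001]
force: [-0.0, 0.5, -0.4]
grip_width: 0.998
```

```bash
python3 - <<'E'
from h import *
from rig import eyes
import cv2
p=eyes.capture('side');q=eyes.capture('top')
delta([480,-252,210],3.5)
def c(im,x,y,w,h,k): return cv2.resize(im[y:y+h,x:x+w,::-1],None,fx=k,fy=k,interpolation=2)
cv2.imwrite('pics/g.png',np.hstack([c(p['frame'],350,50,100,140,4),c(q['frame'],480,190,100,140,4)]))
E
```

```text
t 10.95 pos [ 479.67 -251.39  110.62] yaw 3.507458377972774 F [-0.   -0.59 -0.06] grip 1.003 j [-0.7   0.47  1.6  -0.    1.07  0.81]
shift/120 [ 0.    0.   -0.83] turn/.5 [-0.  0.  0.]
```

View pics/g.png

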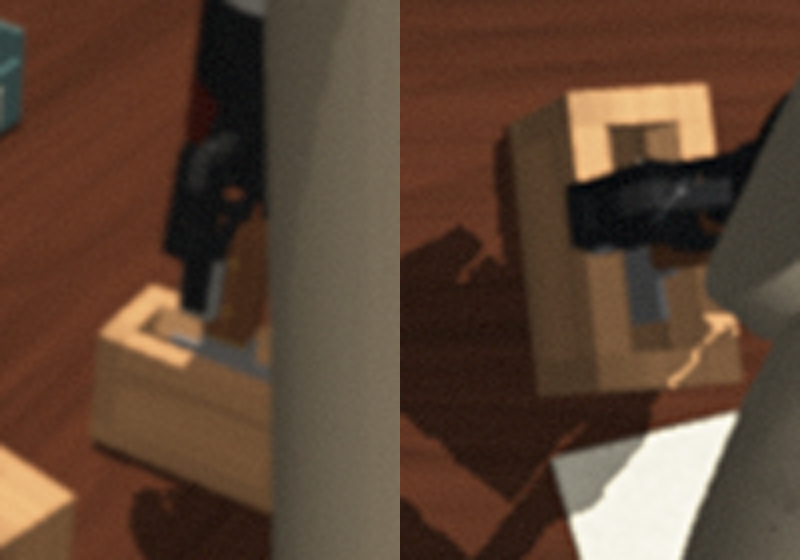

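It is released, with the blade in the slot and the handle leaning slightly toward the +y finger (side-view crop around (240,280)). I'll shift 8 mm toward +y to clear it, then rise.

drive_tool(series="0 -0.03 0 0 0 0 1; 0 -0.07 0 0 0 0 1; 0 -0.07 -0.1 0 0 0 1; 0 -0.07 -0.2 0 0 0 1; 0 -0.07 -0.4 0 0 0 1; 0 -0.07 -0.6 0 0 0 1; 0 -0.07 -0.8 0 0 0 1; 0 -0.07 -1 0 0 0 1; 0 -0.07 -1 0 0 0 1")

```text
time_s: 11.85
eef_pos: [480.4, -244.0, 235.1]
ee_rot: [0.002, 1.0, 0.031, 0.002]
force: [-0.4, -0.2, -0.9]
grip_width: 1.001
```

drive_tool(series="0 0.2 -0.2 0 0 0 1; -0.5 0.5 -0.3 0 0 0 1; -0.9 0.9 -0.3 0 0 0 1; -0.9 0.9 -0.3 0 0 0 1; -0.9 0.9 -0.3 0 0 0 1; -0.9 0.9 -0.3 0 0 0 1")

```text
time_s: 12.45
eef_pos: [378.8, -358.5, 271.3]
ee_rot: [0.002, 1.0, 0.03, 0.002]
force: [0.2, -0.2, 0.4]
grip_width: 1.001
```

```bash
python3 - <<'E'
from h import *
from rig import eyes
import cv2
p=eyes.capture('side');q=eyes.capture('top')
delta([480,-252,210],3.5)
def c(im,x,y,w,h,k): return cv2.resize(im[y:y+h,x:x+w,::-1],None,fx=k,fy=k,interpolation=2)
a=c(p['frame'],160,80,300,260,1.5)
b=c(q['frame'],180,150,400,150,.85) if 0 else c(q['frame'],490,180,90,130,3)
b=b[:a.shape[0]];cv2.imwrite('pics/i.png',np.hstack([a,np.pad(b,((0,a.shape[0]-b.shape[0]),(0,0),(0,0)))]))
E
```

```text
t 12.55 pos [ 379.68 -357.57  271.17] yaw 3.567585084651623 F [ 1.36  0.74 -0.35] grip 0.999 j [-0.98  0.28  1.44  0.    1.42  0.53]
shift/120 [ 0.89 -0.83  0.51] turn/.5 [ 0.01 -0.01  0.  ]
```

View pics/i.png

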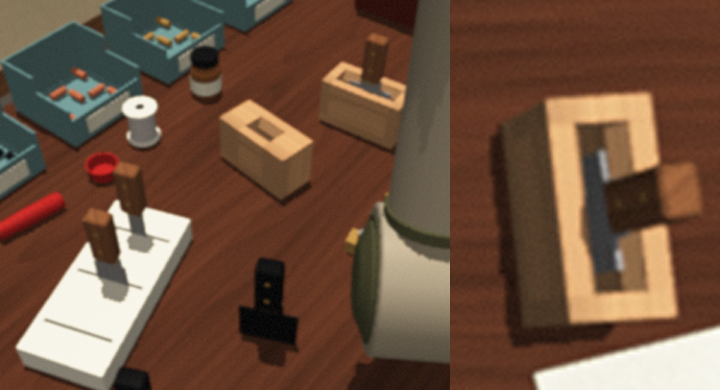

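The scraper stands in the long slot with its blade down (side crop (375,70)). The other two are still upright in the tray and the robot is clear of everything. Handing in.

```bash
python3 -c "
from rig import ctrl
print(ctrl.finish_job())"
```

```text
the job is handed in; nothing more can be done
None
```

The broad scraper now stands by itself, blade down, in the long-slot holder, and the job is handed in at about 12.6 s of the 43 s allowed.

- **Placing:** I gripped it by the handle, carried it over the others with the edge about 200 mm up, and lowered it until it touched at 12 N. That put the blade edge at about 15 mm, which is the slot floor, and only then did I let go.
- **Last checks:** The final pictures show it standing in the slot, and the medium and narrow scrapers still upright in the tray. The arm is clear of everything, with about zero outside force.
- **Disagreements:** One in-hand reading suggested a tilt of about 5 degrees, but the closer look above the slot did not confirm it. The top and side views placed the holder about 2.5 mm apart, well within the slot's play. After release the handle appeared to lean slightly, as the loose slot allows.

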